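Clear the tall key tag and lock the upper desk tray onto the lower one

ROBOT

A 6-joint arm with a two-finger parallel gripper is mounted at the origin on the work surface. World frame = base frame: x ahead of the robot, y to its left, z up, the work surface at z = 0. Lengths are in mm, angles in rad, forces in N, time in s.
With the tool pointing down it reaches from about 350 to 975 mm from the base axis. Payload 7.1 kg.
Tool frame: the origin (TCP) lies at the very end of the fingers, on their centre line; the grasp point (between the pads) lies 19 mm behind it; z points along the fingers, y is the line along which they close (so a half turn about z gives the same grasp; the last joint's range is limited). The gripper opens to 88 mm and grips with 3 to 60 N. Pads are 20 mm wide; open, the fingers measure 115 mm over their backs; the gripper's body (75 mm by 178 mm) begins 61 mm behind the grasp point.
Start: joints at [1.269, 0.423, 1.63, -0, 1.089, -0.019], TCP at [174.372, 600.166, 197.975] pointing down, gripper open.
Joint ranges: [-3, 3], [-0.9, 2.11], [0.09, 2.58], [-1.31, 4.45], [0.11, 2.69], [-2.54, 2.54]. Speed limits (rad/s): [2.39, 2.39, 3.01, 3.14, 3.14, 3.14].

INTERFACE

Orientations are given as a rotation vector (axis times angle).
In Python, from workcell import get_obs, get_image, job, models gives the robot as it stands.
- The arm moves only by the tool jog_arm, never from a script. Its argument "increments" is one flat list of numbers, 7 for each row, row after row: the turn, a rotation vector about the tool's x, y, z in degrees, then the shift along the tool's x, y, z in mm, then the opening in per cent of the stroke, from 0 (shut) to 100 (fully open). A call has 1 to 12 rows; each row shifts and turns the commanded pose from where the row before left it, along the tool's axes as they then stand; what a row does not reach is not made up. A row lasts 1/8 s, in which the tool goes at most 62.5 mm and 10.7 degrees, less where a joint would pass 70% of its speed; a pose out of reach is approached as far as the arm can. A call is refused whole if a number of a shift passes 62.5 or a number of a turn 10.7, either way. A call with a gripper value outside its range is refused whole. The fingers move at their own pace and stop on an object; the grip force is fixed at half the most. Time passes only in rows, so rows that do not move let the fingers close. It gives the time, the measured TCP pose, the force, the opening and the grip force at its end, in the units of the state.
- get_obs(): the state, without advancing time (a new reading comes with each control period).
- get_image(name): name is "side" or "top"; returns a dict with "pixels" (400x640x3 uint8, blue, green, red), "depth" (400x640 float32, mm along the optical axis (not along the pixel's ray), 0 where there is no reading), "fx", "fy", "cx", "cy" (pixels), "k1" (the pictures are not rectified: a ray, as slopes to the right and down, at radius r is drawn at 1 + k1 r^2 times it, then the intrinsics apply), "cam_to_world" (4x4, takes a point from camera to world coordinates). Camera axes: x right, y up, looking along -z (the intrinsics and any distortion apply to the point x, -y, -z); pixel columns grow to the right and rows downward; lengths in mm; the calibration is good to about 2 mm. A picture is of the moment at which its call begins.
- job.close_job(): hands the job in; it is judged then, once.
Trained networks look in the newest picture that a camera, given by its name, has taken for a name from the list of things; names that differ only in an ending like _2 or _b are one class to them, and where a whole thing is asked for, a point or a joint stands for the part that bears it (a point fixed in the world has none). Each returns a list of dicts, best first, with "p" (0 to 1); they miss things now and then, are a little off and sometimes report something else, mostly with a low value. They report only what shows in the picture. A call takes as long as a camera call. They do not tell look-alikes from the thing itself.
- models.look_for(target, camera): "centre" ([x, y, z] in mm, in world coordinates, good to about 4 mm: the middle of the surface that is visible of it).
- models.regions_of(target, camera): "region" (400x640 bool, what is visible of it).
The state is a dict: "t": time; "qpos": joint angles; "qvel": joint speeds; "joint_torque": joint torques, N m; "ee_pos": TCP position; "orientation": TCP orientation; "ft_force": force on the tool from outside, world axes, zero at the start; "moment": the same for the moment, N m; "width": finger opening in mm; "grasp_force": force on a finger pad.
Only numpy, scipy, OpenCV 4.12 (cv2) and the standard library are available. Lean on these libraries where they do the work, as an engineer would, in place of code of your own. Each camera call takes 0.05 s, during which the arm holds its last target. There are 200 camera calls.

TASK

A room key on a tall red tag has been left standing in the lower desk tray, so nothing can be stacked on it: put that key upright, right down in the free pocket of the key stand. Then stack the upper tray, which is waiting on the red guest book, on the lower tray: tuck its two side tongues under the two brass keepers with the tray tilted, lower the other side and feel for the socket bar, which may be clamped a few millimetres to either side, until both corner lugs drop into their sockets, and leave it level, fully home and released. Do not slam or force the trays, and leave the other keys and things on the desk where they are.

Things in the scene. Friction and masses are not known exactly. Their poses are not given: they have to be found in the camera images.
- key_tag_centre (a point): Centre of the loose red key tag: upright block 40 mm along its x, 22 mm along its y, 78 mm tall, brass top, a flat brass key on its +x end. About 110 g. It starts standing on the lower tray's floor (8 mm above the counter) and stands 31 mm above that tray's rim. Pinch it across its 22 mm.
- free_pocket (a point): Middle of the floor of the empty pocket of the key stand (fixed block 200 mm along x, 64 mm along y, 40 mm tall). Pocket 46 mm along x, 28 mm along y, 34 mm deep, floor 6 mm above the counter. The tag goes in upright, its x along the pocket's x, either way round; its centre is then 39 mm above this point. The other tags stand 62 and 124 mm along -x.
- tray_handle (a point): Grip point in the upper tray's handle board, 80 mm above the tray's underside. Board 12 mm thick along x, 90 mm long along y, top 15 mm above this point, clear of the tray's walls by 40 mm below it. x, y, z are the tray's axes (z up). The tray starts level on a fixed red guest book 30 mm thick.
- upper_tray: Loose upper tray, about 0.55 kg; origin mid-underside, 80 mm below tray_handle. Body 136 mm (x) by 180 mm (y), walls 40 mm tall. Two brass tongues stick out of its -x side, flush with the underside: 8 mm thick, 24 mm wide, at y = +-60 mm, ending at x = -86 mm. Two brass lugs 14 x 14 mm reach 14 mm below the underside at x = +60, y = +-72 mm.
- tray_lugs (a point): Point midway between the tips of the upper tray's two lugs: x = +60 mm, y = 0, 94 mm below tray_handle, tray axes.
- lower_tray: Fixed lower tray, 150 mm (x) by 180 mm (y), rim 55 mm above the counter; origin mid-underside. On its -x side, at y = +-60 mm, two brass keepers 30 mm wide: slots open to +x and at both ends, floor level with the rim, 14 mm high, back at x = -90 mm, roofed by a lip 8 mm thick from x = -98 to -77 mm. Its +x rim is the dark socket bar (see point socket_bar_mid).
- socket_bar_mid (a point): Top of the lower tray's +x rim (fixed point, lower tray axes, 55 mm up, x = +60 mm), where the middle of the socket bar would nominally be. The bar is clamped up to 6 mm to either side of it along y; how far is not reported: feel for it. Bar 30 mm wide, 176 mm long, with two sockets 17 x 17 mm, 19 mm deep, 72 mm either side of the bar's middle.
- stack_home (a point): Where tray_handle lies, axes alike, when the upper tray is home with a centred socket bar (else up to 8 mm along y): 135 mm above the counter, upper underside on lower rim. Lugs have 1.5 mm play all round, tongues 4 mm behind. A level tray cannot enter the keepers (lugs strike the rim); its +x side tilted up 7 to 14 degrees, the tongues slide in under the lips.
- tag_a_centre (a point): Centre of the green key tag standing in the stand's end pocket, 40 x 22 x 78 mm; leave it.
- tag_b_centre (a point): Centre of the blue key tag standing in the stand's middle pocket, 40 x 22 x 78 mm; leave it.
- bottle: Tall green bottle, 72 mm across, 270 mm tall, origin under its base; leave it.
- tankard: Pewter tankard, 86 mm across plus a handle, 120 mm tall, origin under its base; leave it.
- pot: Small copper pot, 120 mm across, 75 mm tall, origin under its base; leave it.
- doorstop: Horseshoe-shaped iron doorstop lying flat, about 130 by 120 mm, 18 mm tall, origin under its middle; leave it.
- bell: Brass desk bell on a wooden base, 84 mm across, 58 mm tall, origin under its base; leave it.
- key_tag: Underside of the red key tag: origin in the middle of its underside, 39 mm below key_tag_centre, same axes.
Things that resemble listed ones, but are neither listed nor needed, are in the scene too. Leave any pink look-alike of the upper_tray alone.

How it is judged (in metres and radians):
On the way:
1. the red key tag stands upright, right down in the free pocket of the stand, let go (horizontal distance between key_tag_centre and free_pocket below 0.008 m and z of key_tag_centre in the frame of free_pocket below 0.044 m and angle between key_tag_centre's own z axis and vertical below 0.12 rad and contact force between the fingers and key_tag below 0.1 N), for 0.2 s.
At the end, for the whole second after the job is handed in: Upper tray at rest and released, fully home: handle within 4 mm of stack_home along x, 10 mm along y, 3 mm in height, level to 0.03 rad, turned under 0.04 rad, tongues on the keeper side; red tag in the free pocket within 8 mm of centre, 5 mm of the floor, 0.12 rad of upright (x of tray_handle in the frame of stack_home between -0.004 and 0.004 m and y of tray_handle in the frame of stack_home between -0.01 and 0.01 m and z of tray_handle in the frame of stack_home between -0.003 and 0.003 m and angle between the z axis of tray_handle and the z axis of stack_home, either way round below 0.03 rad and angle between the x axis of tray_handle and the x axis of stack_home, either way round below 0.04 rad and x of tray_lugs in the frame of stack_home above 0 m and horizontal distance between key_tag_centre and free_pocket below 0.008 m and z of key_tag_centre in the frame of free_pocket below 0.044 m and angle between key_tag_centre's own z axis and vertical below 0.12 rad and linear speed of upper_tray below 0.01 m/s); the robot touches nothing.
It fails at once if the bottle, tankard, pot, doorstop or bell moved more than 30 mm (distance of any of bottle, tankard, pot, doorstop, bell from where it was at the start of the episode above 0.03 m).
It fails at once if a key tag standing in the stand moved more than 15 mm (distance of any of tag_a_centre, tag_b_centre from where it was at the start of the episode above 0.015 m).
It fails at once if the trays are slammed or forced together (over 120 N) (contact force between upper_tray and lower_tray above 120 N).
It also fails if it takes over 61 s, if anything falls off the work surface, if the arm or the gripper's body presses on something with over 40 N, if the wrist force passes 120 N, or if a joint passes its speed limit or range.

## Working session

There is one attempt and no reset: what is moved stays moved. The work goes in short steps, Python scripts to look and compute and a tool call to move; the robot and the scene stay as the last step left them, time stands still between calls to the robot, and variables do not carry over. Pictures are saved under pics/ and viewed, at most 10 in all, crops included, and the job is handed in when it is done.

Besides the shell and the picture viewer there is one more tool, called after "Request:" as name(argument=value, ...), one argument or row to a line, values as JSON. jog_arm: Moves the arm, as the interface text tells. Its arguments: {"type":"object","properties":{"increments":{"type":"array"}},"required":["increments"]}

```bash
mkdir -p pics
cat > h.py <<'E'
import numpy as np, cv2
from workcell import get_obs, get_image, job, models
from scipy.spatial.transform import Rotation as R
def cloud(im):
    d=im["depth"]; h,w=d.shape
    v,u=np.mgrid[0:h,0:w].astype(float)
    xd=(u-im["cx"])/im["fx"]; yd=(v-im["cy"])/im["fy"]
    x,y=xd.copy(),yd.copy()
    for _ in range(8):
        s=1+im["k1"]*(x*x+y*y); x=xd/s; y=yd/s
    P=np.stack([x*d,-y*d,-d],-1)
    T=np.array(im["cam_to_world"])
    W=P@T[:3,:3].T+T[:3,3]
    W[d<=0]=np.nan
    return W
E
python3 - <<'E'
from h import *
np.set_printoptions(precision=1,suppress=True)
o=get_obs(); print(o)
for c in ("top","side"):
    im=get_image(c); cv2.imwrite(f"pics/{c}0.png",im["pixels"]); np.savez(f"{c}0.npz",W=cloud(im),px=im["pixels"])
    print(c,np.array(im["cam_to_world"])[:3,3],im["fx"],im["k1"])
    for n in ["key_tag","upper_tray","lower_tray","free_pocket","tray_handle","tag_a_centre","tag_b_centre","bottle","tankard","pot","doorstop","bell"]:
        r=models.look_for(n,c); print(n,[(np.array(k["centre"]).round(),round(k["p"],2)) for k in r[:4]])
E
```

```text
{'t': 0.0, 'qpos': array([ 1.3,  0.4,  1.6, -0. ,  1.1, -0. ]), 'qvel': array([-0., -0.,  0., -0.,  0.,  0.]), 'joint_torque': array([ -0. , -54.5, -27.4,   0.1,   0. ,  -0. ]), 'ee_pos': array([174.2, 599.6, 197.2]), 'orientation': array([-0.4, -3.1,  0. ]), 'ft_force': array([-0.6,  0.4, -0.6]), 'moment': array([0. , 0.1, 0. ]), 'grasp_force': 0.0, 'width': 87.3296093569559}
top [ 196.9  109.5 1650.4] 438.6617590104379 -0.05464719501771284
key_tag [(array([ 531., -187.,   89.]), 0.59)]
upper_tray [(array([286., 357.,  93.]), 0.93), (array([522., 223.,  51.]), 0.88), (array([ 297., -189.,   90.]), 0.65), (array([365., 618.,  95.]), 0.62)]
lower_tray [(array([ 562., -162.,   24.]), 0.86)]
free_pocket [(array([ 525., -363.,   37.]), 0.73)]
tray_handle [(array([280., 364.,  94.]), 0.97), (array([ 296., -189.,   95.]), 0.95), (array([519., 226.,  50.]), 0.91), (array([367., 616.,  90.]), 0.62)]
tag_a_centre [(array([ 447., -362.,   78.]), 0.43)]
tag_b_centre [(array([ 501., -370.,   83.]), 0.52)]
bottle [(array([732.,  72., 167.]), 0.85), (array([519., 226.,  48.]), 0.32)]
tankard [(arr
[... 352 characters left out ...]
ray([ 536., -202.,   55.]), 0.78)]
upper_tray [(array([368., 583.,  98.]), 0.89), (array([ 291., -213.,   93.]), 0.78)]
lower_tray [(array([ 549., -174.,   37.]), 0.97)]
free_pocket [(array([ 513., -395.,   37.]), 0.84)]
tray_handle [(array([281., 338.,  95.]), 0.97), (array([ 294., -216.,   93.]), 0.88), (array([517., 213.,  50.]), 0.71), (array([372., 591.,  95.]), 0.62)]
tag_a_centre [(array([ 438., -370.,   75.]), 0.96)]
tag_b_centre [(array([ 507., -381.,   69.]), 0.9), (array([ 553., -178.,   39.]), 0.15)]
bottle [(array([735.,  50., 130.]), 0.68)]
tankard [(array([ 719., -301.,   75.]), 0.78)]
pot []
doorstop [(array([576., 480.,  14.]), 0.77)]
bell [(array([754., -94.,  28.]), 0.89)]
```

View pics/top0.png

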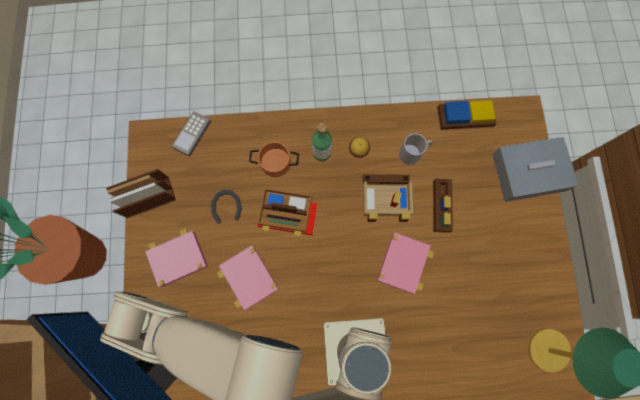

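View pics/side0.png

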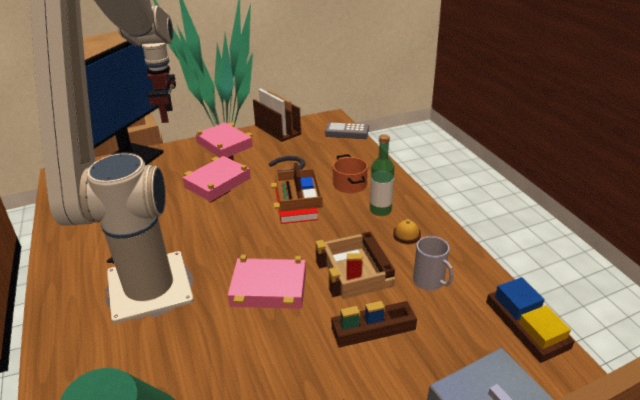

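The brown tray on the red book at top (287,212), with tongues and a handle board, is the upper tray. The flat pink ones at (175,257), (248,277) and (405,263) are look-alikes. The lower tray is at (388,197), with brass keepers at (373,215) and (405,215). The red tag is in it near (400,197). The stand is at (443,205), with its free pocket at the upper, +x end. Next I'll take one enlarged crop and precise fits.

Run:
```python
from h import *
np.set_printoptions(precision=1,suppress=True)
t=np.load("top0.npz"); W=t["W"]; s=np.load("side0.npz"); S=s["W"]
a=cv2.resize(t["px"][165:245,240:470],None,fx=3.4,fy=3.4,interpolation=cv2.INTER_CUBIC)
b=cv2.resize(s["px"][160:345,265:425],None,fx=1.7,fy=1.7,interpolation=cv2.INTER_CUBIC)
c=np.zeros((a.shape[0]+b.shape[0],max(a.shape[1],b.shape[1]),3),np.uint8); c[:a.shape[0],:a.shape[1]]=a; c[a.shape[0]:,:b.shape[1]]=b
cv2.imwrite("pics/crop.png",c)
def fit(nm,W,box,z):
    m=(W[...,0]>box[0])&(W[...,0]<box[1])&(W[...,1]>box[2])&(W[...,1]<box[3])&(W[...,2]>z[0])&(W[...,2]<z[1])
    p=W[m]
    if len(p)<5: print(nm,len(p)); return
    r=cv2.minAreaRect(p[:,:2].astype(np.float32)); print(nm,len(p),"z",np.median(p[:,2]).round(1),"rect",np.round(r[0],1),np.round(r[1],1),round(r[2],1),"mean",p.mean(0))
for n,V in (("top",W),("side",S)):
    print(n)
    fit("tag top",V,(460,650,-260,-80),(80,92))
    fit("lips",V,(440,640,-300,-60),(70,80))
    fit("lower rim",V,(440,660,-300,-60),(48,62))
    fit("stand",V,(380,660,-460,-300),(34,46))
    fit("stand tags",V,(380,480,-460,-300),(78,92))
    fit("stand tags b",V,(480,640,-460,-300),(78,92))
    fit("handle",V,(400,640,100,340),(115,132))
    fit("upper walls",V,(400,640,100,340),(62,78))
    fit("upper all",V,(400,640,100,340),(28,140))
    fit("book etc",V,(400,640,100,340),(22,35))
```

```text
top
tag top 66 z 84.5 rect [ 481.2 -163.5] [ 83.6 150.4] 38.5 mean [ 522.  -180.8   84.4]
lips 106 z 75.9 rect [ 509.3 -159.7] [151.1  98.2] 86.0 mean [ 480.  -162.1   75.9]
lower rim 669 z 54.7 rect [ 547.2 -161.3] [183.9 175.5] 86.1 mean [ 565.2 -159.7   54.7]
stand 482 z 39.3 rect [ 505.7 -370.7] [ 63.5 202.5] 83.7 mean [ 507.9 -367.1   39.5]
stand tags 60 z 83.0 rect [ 444.9 -364.1] [21.3 44.6] 74.9 mean [ 444.7 -364.8   83.3]
stand tags b 61 z 83.2 rect [ 506.5 -373. ] [22.3 42.3] 82.7 mean [ 504.6 -372.9   83.5]
handle 95 z 123.9 rect [522.4 225.1] [87.9 12.9] 76.9 mean [522.2 226.4 123.8]
upper walls 400 z 69.2 rect [523.3 226.8] [181.8 137.9] 76.6 mean [523.7 225.7  69.3]
upper all 2082 z 45.3 rect [512.  218.9] [207.6 155.9] 76.5 mean [517.2 221.9  51.7]
book etc 527 z 31.4 rect [510.4 219.5] [207.7 150.4] 76.8 mean [497.9 198.7  30.9]
side
tag top 118 z 85.6 rect [ 512.8 -157.3] [ 88.1 118. ] 2.2 mean [ 532.5 -190.7   85.2]
lips 202 z 76.0 rect [ 511.  -164.2] [153.  100.2] 84.4 mean [ 487.7 -176.6   75.6]
lower rim 1156 z 54.3 rect [ 547.1 -164.6] [191.6 175.6] 86.0 mean [ 561.4 -172.2   54.1]
stand 1142 z 39.9 rect [ 507.2 -373.1] [ 71.7 202.6] 82.9 mean [ 506.9 -382.2   39.9]
stand tags 157 z 84.1 rect [ 446.9 -365.9] [28.7 44.4] 88.6 mean [ 444.3 -367.3   83.8]
stand tags b 156 z 83.9 rect [ 509.3 -373.5] [28.6 45.1] 82.6 mean [ 506.5 -375.8   83.5]
handle 66 z 123.7 rect [525.9 223.9] [97.7 12. ] 77.3 mean [524.1 217.1 123.7]
upper walls 395 z 68.7 rect [526.5 223.5] [190.5 137. ] 76.8 mean [523.2 207.7  68.3]
upper all 1938 z 48.0 rect [515.2 214.3] [215.6 154.5] 76.5 mean [518.7 209.2  52.6]
book etc 412 z 30.7 rect [513.8 213.7] [213.7 149.5] 77.9 mean [497.1 166.5  30.4]
```

View pics/crop.png

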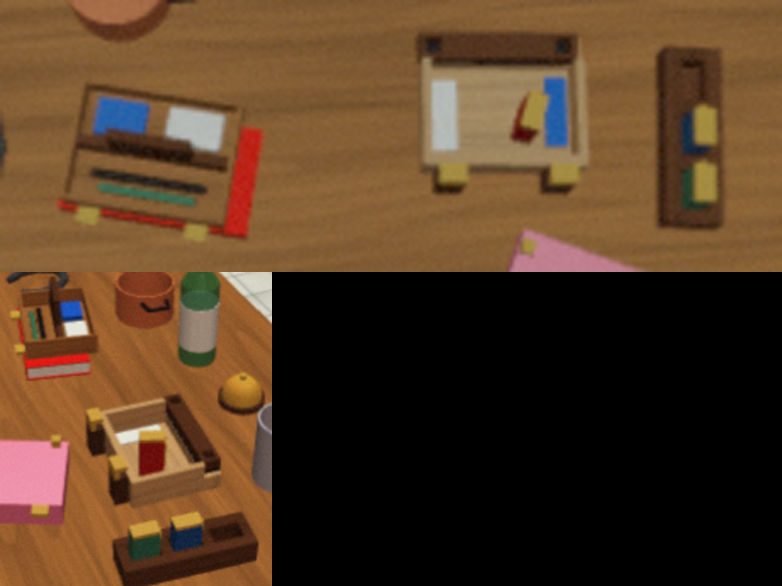

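```bash
cat >> h.py <<'E'
def edges(W,c,yaw,hx,hy,z,name=""):
    """centre & yaw refinement: robust mid-points of extents of points in height band z within +-hx,+-hy of c"""
    c=np.array(c,float)
    for _ in range(5):
        a=np.radians(yaw); Rm=np.array([[np.cos(a),np.sin(a)],[-np.sin(a),np.cos(a)]])
        p=W.reshape(-1,3); p=p[np.isfinite(p[:,0])]; q=(p[:,:2]-c)@Rm.T
        m=(abs(q[:,0])<hx)&(abs(q[:,1])<hy)&(p[:,2]>z[0])&(p[:,2]<z[1]); q=q[m]
        def mm(u,v,n=8):
            b=np.linspace(np.percentile(u,8),np.percentile(u,92),n+1); lo=[];hi=[];cc=[]
            for i in range(n):
                k=(u>=b[i])&(u<b[i+1])
                if k.sum()>1: lo.append(v[k].min());hi.append(v[k].max());cc.append((b[i]+b[i+1])/2)
            return np.array(cc),np.array(lo),np.array(hi)
        cy,xl,xh=mm(q[:,1],q[:,0]); cx,yl,yh=mm(q[:,0],q[:,1])
        ex=[np.median(xl),np.median(xh),np.median(yl),np.median(yh)]
        d=np.array([(ex[0]+ex[1])/2,(ex[2]+ex[3])/2]); c=c+Rm.T@d
        sl=np.median([np.polyfit(cx,yl,1)[0],np.polyfit(cx,yh,1)[0],-np.polyfit(cy,xl,1)[0],-np.polyfit(cy,xh,1)[0]])
        yaw+=np.degrees(sl)*.5
    print(name,"c",c.round(1),"yaw",round(yaw,2),"size",round(ex[1]-ex[0],1),round(ex[3]-ex[2],1),"n",len(q))
    return c,yaw
E
python3 - <<'E'
from h import *
np.set_printoptions(precision=1,suppress=True)
for n in("top","side"):
    d=np.load(n+"0.npz"); W=d["W"]; print(n)
    edges(W,(534,-185),-80 if 0 else -15,35,25,(80,92),"tag")
    edges(W,(506,-371),-6.7,115,45,(35,45),"stand")
    edges(W,(506,-373),-6.7,28,22,(78,92),"tagb")
    edges(W,(445,-365),-6.7,28,22,(78,92),"taga")
    edges(W,(551,-160),-4,84,100,(46,62),"lower")
    edges(W,(612,-160),-4,24,105,(49,62),"bar")
    edges(W,(480,-100),-4,18,26,(70,82),"keep+")
    edges(W,(472,-218),-4,18,26,(70,82),"keep-")
    edges(W,(523,226),-13.3,85,110,(62,78),"upper walls")
    edges(W,(523,226),-13.3,20,60,(115,132),"handle")
    # tag points
    p=W[(W[...,0]>500)&(W[...,0]<570)&(W[...,1]>-230)&(W[...,1]<-140)&(W[...,2]>79)&(W[...,2]<92)]
    r=cv2.minAreaRect(p[:,:2].astype(np.float32)); print("tagrect",len(p),np.round(r[0],1),np.round(r[1],1),round(r[2],1))
    # bar sockets: dark/low points in bar frame
    for nm,c,yaw,hx,hy in (("bar",(607,-164),-4,13,90),("stand",(506,-371.5),-6.7,95,28)):
        a=np.radians(yaw);Rm=np.array([[np.cos(a),np.sin(a)],[-np.sin(a),np.cos(a)]])
        q=(W[...,:2]-np.array(c))@Rm.T
        z=W[...,2]; m=(abs(q[...,0])<hx)&(abs(q[...,1])<hy)&(z<(50 if nm=="bar" else 35))
        ql=q[m]
        for sgn in (-1,1):
            k=ql[(ql[:,1] if nm=="bar" else ql[:,0])*sgn>20]
            if len(k): print(nm,"low",len(k),k.mean(0),k.min(0),k.max(0))
E
```

```text
top
tag c [ 534.6 -188.8] yaw -23.2 size 32.8 18.3 n 53
stand c [ 505.4 -370.9] yaw -6.79 size 197.8 58.7 n 435
tagb c [ 504.4 -373.2] yaw -8.76 size 35.0 19.0 n 61
taga c [ 442.4 -364.2] yaw -16.76 size 35.4 15.7 n 60
lower c [ 556.6 -162.3] yaw -3.84 size 147.9 180.3 n 686
bar c [ 616.4 -162.8] yaw -6.4 size 27.9 172.3 n 321
keep+ c [473.8 -97.6] yaw -1.62 size 17.5 26.1 n 48
keep- c [ 465.9 -217. ] yaw 3.86 size 18.6 28.8 n 52
upper walls c [522.9 226.6] yaw -13.36 size 136.3 180.1 n 400
handle c [522.1 226. ] yaw -13.53 size 11.0 79.9 n 95
tagrect 56 [ 535.3 -189.3] [21.2 40.6] 66.5
bar low 107 [ -4.2 -55.6] [-12.7 -88.9] [ 13.  -20.6]
bar low 93 [-3.9 54.1] [-12.8  20.7] [12.5 89.3]
stand low 37 [-59.6   1.3] [-94.5 -27.4] [-20.3  27.9]
stand low 104 [65.6 -7.1] [ 24.5 -27.4] [91.9 27.6]
side
tag c [ 535.1 -192.2] yaw -19.81 size 37.1 23.5 n 112
stand c [ 507.  -374.1] yaw -6.79 size 200.6 67.5 n 1094
tagb c [ 507.7 -375.1] yaw -7.85 size 40.0 23.7 n 156
taga c [ 444.7 -366.1] yaw -7.75 size 38.7 23.6 n 157
lower c [ 557.2 -165.1] yaw -3.07 size 153.3 185.2 n 1174
bar c [ 618.1 -164.4] yaw -3.25 size 32.2 176.2 n 491
keep+ c [ 477.  -100.8] yaw -6.36 size 17.3 29.4 n 70
keep- c [ 465.5 -220.4] yaw -5.19 size 18.3 26.6 n 83
upper walls c [526.  222.4] yaw -13.24 size 136.0 184.7 n 395
handle c [523.7 220.8] yaw -62.35 size 11.6 10.6 n 32
tagrect 116 [ 536.4 -191.9] [27.3 42.9] 71.0
bar low 113 [ -0.9 -52.1] [-12.3 -89.9] [ 12.5 -20.4]
bar low 173 [-4.9 54.3] [-13.   20.3] [12.7 85. ]
stand low 14 [-63.6  -3.2] [-92.2 -12.7] [-24.2  12.5]
stand low 124 [68.7 10.9] [26.2 -8.9] [89.6 19.5]
```

```bash
cat >> h.py <<'E'
def target(yawy, tilt=0):
    """tool down, tool y along world angle yawy (deg); x = y x z"""
    a=np.radians(yawy); y=np.array([np.cos(a),np.sin(a),0]); z=np.array([0,0,-1.]); x=np.cross(y,z)
    return np.stack([x,y,z],1)
def plan(o,pos,Rt):
    Rc=R.from_rotvec(o["orientation"]).as_matrix()
    print("turn(deg, tool)",np.degrees(R.from_matrix(Rc.T@Rt).as_rotvec()).round(1),"then shift in new tool axes",(Rt.T@(np.array(pos)-o["ee_pos"])).round(1))
def show(o): 
    Rc=R.from_rotvec(o["orientation"]).as_matrix()
    print("pos",o["ee_pos"].round(1),"x",Rc[:,0].round(3),"y",Rc[:,1].round(3),"yaw_y",np.degrees(np.arctan2(Rc[1,1],Rc[0,1])).round(1),"z",Rc[:,2].round(3),"F",np.round(o["ft_force"],1),"w",round(o["width"],1),"g",round(o["grasp_force"],1),"t",round(o["t"],2))
E
python3 - <<'E'
from h import *
o=get_obs(); show(o)
for yy in (68,-112): plan(o,[535.7,-189.8,200],target(yy))
E
```

```text
pos [174.4 600.2 198. ] x [-0.96   0.279  0.   ] y [0.279 0.96  0.   ] yaw_y 73.8 z [-0.  0. -1.] F [-0.2 -0.2 -0.2] w 87.9 g 0.0 t 1.3
turn(deg, tool) [ 0.  -0.   5.8] then shift in new tool axes [-630.9 -597.1   -2. ]
turn(deg, tool) [   0.     0.  -174.2] then shift in new tool axes [630.9 597.1  -2. ]
```

Request:
jog_arm(
  increments=[0,0,5.8,0,0,0,60,0,0,0,-39.4,-37.3,0,60,0,0,0,-39.4,-37.3,0,60,0,0,0,-39.4,-37.3,0,60,0,0,0,-39.4,-37.3,0,60,0,0,0,-39.4,-37.3,0,60,0,0,0,-39.4,-37.3,0,60,0,0,0,-39.4,-37.3,0,60,0,0,0,-39.4,-37.3,0,60,0,0,0,-39.4,-37.3,0,60,0,0,0,-39.4,-37.3,0,60,0,0,0,-39.4,-37.3,0,60],
)

```text
t: 2.8
ee_pos: [423.3, 55.7, 198.4]
orientation: [0.599, 3.083, 0.001]
ft_force: [1.0, 0.8, -0.5]
width: 53.0
grasp_force: 0.0
```

Request:
jog_arm(
  increments=[0,0,0,-39.4,-37.3,0,60,0,0,0,-39.4,-37.3,0,60,0,0,0,-39.4,-37.3,0,60,0,0,0,-39.4,-37.3,0,60,0,0,0,-39.4,-37.3,0,60,0,0,0,0,0,30,60,0,0,0,0,0,0,60],
)

```text
t: 3.68
ee_pos: [533.6, -189.3, 166.0]
orientation: [-0.6, -3.079, -0.001]
ft_force: [-1.9, -0.2, 0.5]
width: 52.1
grasp_force: 0.0
```

Run:
```python
from h import *
o=get_obs(); show(o); plan(o,[535.7,-189.8,50],target(68))
im=get_image("side"); cv2.imwrite("pics/s1.png",cv2.resize(im["pixels"][130:360,260:480],None,fx=2.6,fy=2.6))
```

```text
pos [ 533.6 -189.3  166. ] x [-0.927  0.376  0.005] y [ 0.376  0.927 -0.   ] yaw_y 67.9 z [-0.004  0.002 -1.   ] F [-1.9 -0.2  0.5] w 52.1 g 0.0 t 3.67
turn(deg, tool) [-0.  -0.3 -0.1] then shift in new tool axes [ -2.2   0.3 116. ]
```

View pics/s1.png

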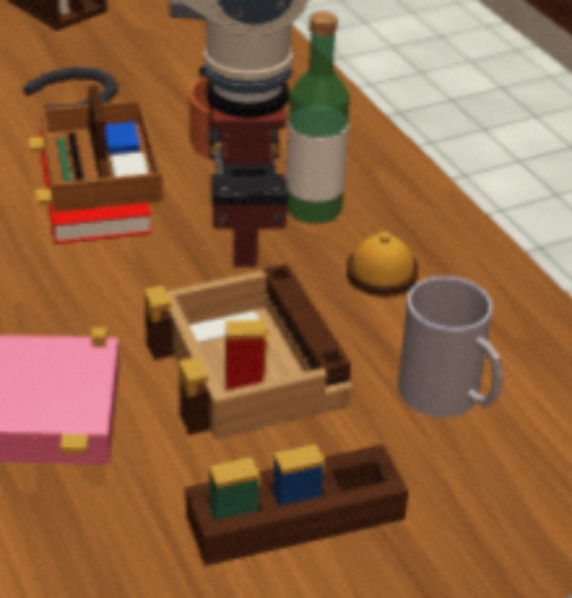

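The gripper is above the tag (246,350 in this crop) and aligned. I'll go down and pinch it.

Request:
jog_arm(
  increments=[0,0,0,-1,0,30,60,0,0,0,-0.6,0,30,60,0,0,0,0,0,30,60,0,0,0,0,0,24,60,0,0,0,0,0,0,60,0,0,0,0,0,0,15,0,0,0,0,0,0,15,0,0,0,0,0,0,15,0,0,0,0,0,0,15,0,0,0,0,0,0,15],
)

```text
t: 4.97
ee_pos: [537.2, -190.2, 54.7]
orientation: [0.6, 3.083, -0.0]
ft_force: [-1.4, 0.4, 6.3]
width: 21.8
grasp_force: 30.0
```

Request:
jog_arm(
  increments=[0,0,0,0,0,-20,15,0,0,0,0,0,-40,15,0,0,0,0,0,-40,15,0,0,-7.6,0,0,0,15,0,0,-7.6,0,0,0,15,0,0,0,0,0,0,15],
)

```text
t: 5.72
ee_pos: [536.5, -189.9, 153.9]
orientation: [-0.188, -3.136, -0.0]
ft_force: [-0.7, 0.9, -1.3]
width: 21.4
grasp_force: 30.0
```

Run:
```python
from h import *
o=get_obs(); show(o); plan(o,[567.6,-378.7,155],target(83.2))
```

```text
pos [ 536.5 -189.9  153.9] x [-0.993  0.12   0.   ] y [0.12  0.993 0.   ] yaw_y 83.1 z [-0.  0. -1.] F [-0.7  0.9 -1.3] w 21.4 g 30.0 t 5.72
turn(deg, tool) [ 0.  -0.  -0.1] then shift in new tool axes [ -53.3 -183.8   -1.1]
```

Request:
jog_arm(
  increments=[0,0,0,-10.7,-36.8,0,15,0,0,0,-10.7,-36.8,0,15,0,0,0,-10.7,-36.8,0,15,0,0,0,-10.7,-36.8,0,15,0,0,0,-10.5,-36.6,0,15,0,0,0,0,0,25,15,0,0,0,0,0,0,15,0,0,0,0,0,0,15],
)

```text
t: 6.72
ee_pos: [567.9, -378.4, 129.1]
orientation: [-0.188, -3.136, -0.0]
ft_force: [-0.5, 1.0, -0.7]
width: 21.7
grasp_force: 30.0
```

Run:
```python
from h import *
np.set_printoptions(precision=1,suppress=True)
o=get_obs(); show(o)
im=get_image("side"); W=cloud(im); px=im["pixels"]; p=px.astype(int)
cv2.imwrite("pics/s2.png",cv2.resize(px[200:360,320:480],None,fx=3.5,fy=3.5,interpolation=cv2.INTER_CUBIC))
# red tag front face in stand frame
a=np.radians(-6.8); Rm=np.array([[np.cos(a),np.sin(a)],[-np.sin(a),np.cos(a)]])
q=np.dstack([(W[...,:2]-np.array([567.6,-378.7]))@Rm.T,W[...,2]])
red=(p[...,2]>70)&(p[...,1]<35)&(p[...,0]<35)
near=(abs(q[...,0])<45)&(abs(q[...,1])<45)
m=red&near&(q[...,2]<150)&(q[...,2]>75); k=q[m]; print("red face",len(k),np.percentile(k,[2,50,98],axis=0))
# free pocket hole: low points, and top-surface points around
m=near&(q[...,2]>37)&(q[...,2]<43)&(abs(q[...,0])<40)
s=q[m]
for y0 in range(-28,32,6):
    r=s[(abs(s[:,1]-y0)<3)][:,0]; r=np.sort(r); 
    if len(r)>1: g=np.diff(r); i=g.argmax(); print("y",y0,"gap",r[i],r[i+1],len(r))
for x0 in (-15,-8,0,8,15):
    r=np.sort(s[(abs(s[:,0]-x0)<4)][:,1])
    if len(r)>1: g=np.diff(r); i=g.argmax(); print("x",x0,"gap",r[i],r[i+1],"ext",r[0],r[-1])
# blue tag front face
edges(W,(506,-374),-6.8,28,22,(80,92),"tagb"); edges(W,(506,-373),-6.8,115,45,(36.5,44),"stand")
```

```text
pos [ 567.9 -378.4  129.1] x [-1.   0.1  0. ] y [0.1 1.  0. ] yaw_y 83.1 z [-0.  0. -1.] F [-0.5  1.  -0.7] w 21.7 g 30.0 t 6.72
red face 361 [[-20.3 -14.5  84. ]
 [ -5.4 -10.9 116.6]
 [ 17.    6.6 146.8]]
y -28 gap 2.744398185318755 8.155731216223518 50
y -22 gap -31.498031250375405 -25.420702528327567 44
y -16 gap -20.940045835429288 -8.693328005569409 29
y -10 gap -23.857420977343796 23.66595702336805 16
y -4 gap -22.09549494539842 25.09965105036927 18
y 2 gap -21.52977737917763 24.963258667009107 21
y 8 gap -13.248360710783189 5.30695058373217 21
y 14 gap 4.562420013296365 9.70693523702018 42
y 20 gap 5.085007631430018 9.450914398188004 42
y 26 gap 24.14271192889364 35.097282253602444 22
x -15 gap -20.893497584860725 10.61115484506355 ext -35.59783897362367 31.069970534455546
x -8 gap -18.393728198246468 12.527813764703223 ext -36.130414084352246 28.851740784716338
x 0 gap -17.878611202840077 12.429654016628188 ext -36.879017827696806 28.799306435089317
x 8 gap -18.4289262586482 10.82860297938631 ext -34.38843030101315 25.969264069891317
x 15 gap -16.457450163922232 9.210439220179786 ext -33.622459201766176 25.969264069891317
tagb c [ 506.  -375.2] yaw -6.14 size 37.5 22.4 n 138
stand c [ 506.7 -375.8] yaw -6.45 size 200.6 63.3 n 939
```

View pics/s2.png

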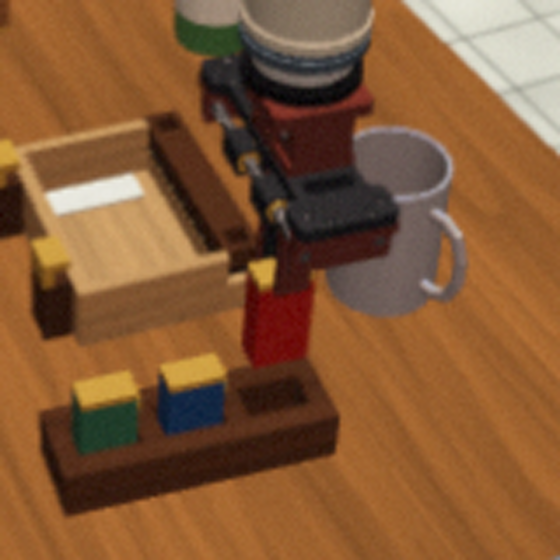

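The red tag hangs at (278,320) in the crop, just behind the pocket at (272,395). The offset needs refining from the tag's front face.

Run:
```python
from h import *
np.set_printoptions(precision=1,suppress=True)
a=np.radians(-6.8); Rm=np.array([[np.cos(a),np.sin(a)],[-np.sin(a),np.cos(a)]])
L=lambda W,c=(567.6,-378.7): np.dstack([(W[...,:2]-np.array(c))@Rm.T,W[...,2]])
im=get_image("side"); W=cloud(im); p=im["pixels"].astype(int); q=L(W)
red=(p[...,2]>70)&(p[...,1]<35)&(p[...,0]<35)&(abs(q[...,0])<45)&(abs(q[...,1])<45)
for z0 in range(82,122,8):
    k=q[red&(abs(q[...,2]-z0)<4)]; 
    if len(k)>3: print("red z",z0,len(k),"x",k[:,0].min(),k[:,0].max(),"y med",np.median(k[:,1]),"std",k[:,1].std())
print("red zmin",q[red][:,2].min())
# blue front face
m=(p[...,0]>p[...,2]+20)&(abs(q[...,0]+62)<30)&(abs(q[...,1])<30)&(q[...,2]<78)&(q[...,2]>45); k=q[m]; print("blue",len(k),np.percentile(k,[2,50,98],axis=0))
m=(abs(q[...,0])<90)&(q[...,2]<34)&(q[...,2]>6)&(q[...,1]<-20)&(q[...,1]>-50); k=q[m]; print("stand front face y",np.median(k[:,1]),len(k))
# top archived
T=np.load("top0.npz"); q=L(T["W"]); s=q[(abs(q[...,0])<40)&(abs(q[...,1])<40)]
h=s[(s[:,2]>37)&(s[:,2]<43)]
for y0 in (-9,-5,0,5,9):
    r=np.sort(h[abs(h[:,1]-y0)<3][:,0]); g=np.diff(r); i=g.argmax(); print("top y",y0,r[i],r[i+1])
for x0 in (-12,-5,0,5,12):
    r=np.sort(h[abs(h[:,0]-x0)<4][:,1]); g=np.diff(r); i=g.argmax(); print("top x",x0,r[i],r[i+1],"ext",r[0],r[-1])
```

```text
red z 82 16 x -19.23366990078229 16.900922485444948 y med -8.850458084606995 std 3.7137204220677003
red z 90 40 x -19.437300468572275 19.332250126570383 y med -11.182848023138387 std 4.242212681962508
red z 98 47 x -20.067070706220466 17.262538913993808 y med -10.803088787537453 std 4.622008567427351
red z 106 37 x -20.340226975744674 17.561520975989215 y med -11.058832875388514 std 4.626597097467707
red z 114 47 x -21.10905810919188 16.59488019163906 y med -11.194292755452643 std 6.079919329777415
red zmin 78.76181104116984
blue 157 [[-80.7 -16.3  45.4]
 [-63.7 -13.3  60.5]
 [-41.4   0.6  76. ]]
stand front face y -33.44043654835295 378
top y -9 -30.44054155236945 24.150656717473105
top y -5 -26.951597186444513 23.308360283119537
top y 0 -27.2471554771445 23.308360283119537
top y 5 -27.562031337822695 22.948205096733727
top y 9 -27.4184013880532 27.28358993371907
top x -12 -17.32231258278963 13.459120462711839 ext -28.574049467079686 28.893730626220055
top x -5 -17.323629855478792 12.820027081010297 ext -29.469302056831594 24.826471304196517
top x 0 -17.22954816386077 13.374368238184049 ext -29.469302056831594 28.33758099341032
top x 5 -17.29310189033736 13.374368238184049 ext -22.088306634588115 28.33758099341032
top x 12 -17.29310189033736 12.80915586985146 ext -26.17488008681449 27.661342302886187
```

Request:
jog_arm(
  increments=[0,0,0,-2,-2,0,15,0,0,0,0,0,20,15,0,0,0,0,0,18,15,0,0,0,0,0,6,15,0,0,0,0,0,6,15,0,0,0,0,0,0,15],
)

```text
t: 7.58
ee_pos: [569.5, -380.9, 78.5]
orientation: [-0.186, -3.135, -0.001]
ft_force: [0.5, 0.3, -0.3]
width: 21.6
grasp_force: 30.0
```

Request:
jog_arm(
  increments=[0,0,0,0,0,8,15,0,0,0,0,0,8,15,0,0,0,0,0,6,15,0,0,0,0,0,3,15,0,0,0,0,0,0,15],
)

```text
t: 8.2
ee_pos: [569.5, -380.9, 53.7]
orientation: [-0.186, -3.136, -0.0]
ft_force: [0.0, -0.4, -1.3]
width: 21.8
grasp_force: 30.0
```

Request:
jog_arm(
  increments=[0,0,0,0,0,1,15,0,0,0,0,0,0,15,0,0,0,0,0,0,50,0,0,0,0,0,0,50,0,0,0,0,0,0,50,0,0,0,0,0,-20,50,0,0,0,0,0,-50,50,0,0,0,0,0,-50,50,0,0,0,0,0,-30,50,0,0,0,0,0,0,50],
)

```text
t: 9.45
ee_pos: [571.4, -382.2, 207.6]
orientation: [0.186, 3.13, -0.006]
ft_force: [-0.7, 0.5, -0.2]
width: 44.1
grasp_force: 0.0
```

Run:
```python
from h import *
np.set_printoptions(precision=1,suppress=True)
o=get_obs(); show(o)
W=cloud(get_image("side")); 
edges(W,(569,-381),-6.8,28,22,(79,92),"red"); edges(W,(507,-376),-6.8,28,22,(79,92),"blue")
for c in ((569,-381),(507,-376)):
    m=(abs(W[...,0]-c[0])<12)&(abs(W[...,1]-c[1])<8)&(W[...,2]>70)&(W[...,2]<95); print(np.median(W[m],0))
# handle target: TCP 19 beyond grasp pt; tray yaw -13.4 -> tool y along tray x
plan(o,[523,225.5,200],target(-13.4)); plan(o,[523,225.5,200],target(166.6)); print(o["qpos"])
```

```text
pos [ 571.4 -382.2  207.6] x [-1.   0.1 -0. ] y [ 0.1  1.  -0. ] yaw_y 83.2 z [ 0. -0. -1.] F [-0.7  0.5 -0.2] w 44.1 g 0.0 t 9.45
red c [ 569.5 -383.6] yaw -5.26 size 39.0 21.5 n 144
blue c [ 507.2 -374.4] yaw -5.52 size 39.5 22.4 n 148
[ 568.8 -380.3   84.2]
[ 507.5 -377.6   83.7]
turn(deg, tool) [ 0.2  0.4 96.6] then shift in new tool axes [ 579.9 -187.9    7.6]
turn(deg, tool) [ -0.4   0.2 -83.4] then shift in new tool axes [-579.9  187.9    7.6]
[-0.6  0.5  1.5 -0.   1.2 -2.1]
```

The tag is seated: its top is at 84.2 mm, the same as the blue one. On to the upper tray's handle.

Request:
jog_arm(
  increments=[0,0,9.7,0,0,0,50,0,0,9.7,0,0,0,50,0,0,9.7,0,0,0,50,0,0,9.7,0,0,0,50,0,0,9.7,0,0,0,50,0,0,9.7,0,0,0,50,0,0,9.6,0,0,0,50,0,0,9.6,0,0,0,50,0,0,9.6,0,0,0,50,0,0,9.6,0,0,0,50,0,0,0,0,0,0,50],
)

```text
t: 10.88
ee_pos: [568.8, -380.4, 201.3]
orientation: [-2.462, -1.947, 0.001]
ft_force: [-0.8, 0.7, 0.4]
width: 43.8
grasp_force: 0.0
```

Request:
jog_arm(
  increments=[0,0,0,52.7,-17,0,50,0,0,0,52.7,-17,0,50,0,0,0,52.7,-17,0,50,0,0,0,52.7,-17,0,50,0,0,0,52.7,-17,0,50,0,0,0,52.7,-17,0,50,0,0,0,52.7,-17,0,50,0,0,0,52.7,-17,0,50,0,0,0,52.7,-17,0,50,0,0,0,52.7,-17,0,50,0,0,0,52.7,-17,0,50,0,0,0,0,0,0,50],
)

```text
t: 12.38
ee_pos: [521.2, 229.3, 202.2]
orientation: [-2.457, -1.957, 0.001]
ft_force: [-0.6, -1.7, 0.0]
width: 44.0
grasp_force: 0.0
```

Run:
```python
from h import *
o=get_obs(); show(o); plan(o,[523,225.3,91],target(-13.4))
```

```text
pos [521.2 229.3 202.2] x [ 0.224  0.975 -0.   ] y [ 0.975 -0.224 -0.001] yaw_y -12.9 z [-0.001  0.    -1.   ] F [-0.6 -1.7  0. ] w 44.0 g 0.0 t 12.38
turn(deg, tool) [-0.   0.   0.5] then shift in new tool axes [ -3.5   2.7 111.2]
```

Request:
jog_arm(
  increments=[0,0,0.4,-2.5,2,0,50,0,0,0,0,0,40,50,0,0,0,0,0,40,50,0,0,0,0,0,31,50,0,0,0,0,0,0,50,0,0,0,0,0,0,50,0,0,0,0,0,0,5,0,0,0,0,0,0,5,0,0,0,0,0,0,5,0,0,0,0,0,0,5,0,0,0,0,0,0,5],
)

```text
t: 13.75
ee_pos: [523.9, 223.6, 92.4]
orientation: [2.472, 1.939, 0.001]
ft_force: [0.5, 0.1, 4.6]
width: 11.8
grasp_force: 30.0
```

Run:
```python
from h import *
o=get_obs(); show(o)
W=cloud(get_image("side")); edges(W,(524,224),-13.3,85,110,(62,78),"upper walls")
```

```text
pos [523.9 223.6  92.4] x [0.238 0.971 0.   ] y [ 0.971 -0.238  0.001] yaw_y -13.8 z [ 0.001  0.    -1.   ] F [0.5 0.1 4.6] w 11.8 g 30.0 t 13.75
upper walls c [525.5 222.3] yaw -14.11 size 134.8 186.6 n 384
```

Gripped at a width of 11.8. Lift, square up to the lower tray and carry it over.

Request:
jog_arm(
  increments=[0,0,0,0,0,-15,5,0,0,0,0,0,-35,5,0,0,0,0,0,-45,5,0,0,0,0,0,-30,5,0,0,-5,0,0,0,5,0,0,-4.8,0,0,0,5,0,0,0,-20,4,0,5,0,0,0,-40,8,0,5,0,0,0,-40,8,0,5,0,0,0,-40,8,0,5,0,0,0,-40,8,0,5],
)

```text
t: 15.18
ee_pos: [546.0, 38.9, 216.7]
orientation: [-2.299, -2.14, 0.002]
ft_force: [0.1, 0.2, -6.2]
width: 11.6
grasp_force: 30.0
```

Request:
jog_arm(
  increments=[0,0,0,-40,8,0,5,0,0,0,-40,8,0,5,0,0,0,-40,8,0,5,0,0,0,-40,8,0,5,0,0,0,-25,4,0,5,0,0,0,-15,1,0,5,0,0,0,0,0,0,5,0,0,0,0,0,0,5,0,0,0,0,0,0,5],
)

```text
t: 16.3
ee_pos: [569.7, -159.8, 217.0]
orientation: [-2.296, -2.143, -0.0]
ft_force: [-0.8, 0.4, -5.5]
width: 11.5
grasp_force: 30.0
```

Run:
```python
from h import *
o=get_obs(); show(o)
c=o["ee_pos"]
im=get_image("top"); W=cloud(im); z=c[2]-62.4+40; edges(W,c[:2],-4,85,110,(z-9,z+9),"top walls")
px=im["pixels"]
im2=get_image("side"); W2=cloud(im2); edges(W2,c[:2],-4,85,110,(z-5,z+9),"side walls")
A=cv2.resize(px[150:260,330:460],None,fx=3,fy=3); B=cv2.resize(im2["pixels"][150:350,280:440],None,fx=1.65,fy=1.65); n=min(A.shape[0],B.shape[0]); cv2.imwrite("pics/h3.png",np.hstack([A[:n],B[:n]]))
```

```text
pos [ 569.7 -159.8  217. ] x [0.069 0.998 0.   ] y [ 0.998 -0.069 -0.   ] yaw_y -3.9 z [-0.  0. -1.] F [-0.8  0.4 -5.5] w 11.5 g 30.0 t 16.3
top walls c [571.7 -79.5] yaw -3.79 size 134.8 25.8 n 226
side walls c [ 569.5 -159.5] yaw -4.29 size 135.7 183.3 n 628
```

View pics/h3.png

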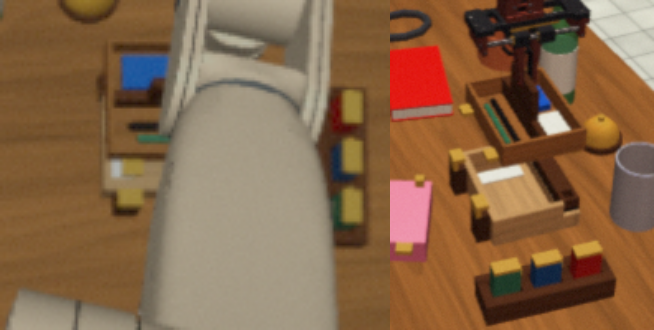

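Request:
jog_arm(
  increments=[-5,0,0,-1.3,0,0,5,-5,0,0,0,0,0,5,0,0,0,0,0,0,5,0,0,0,0,-3.4,19.2,5,0,0,0,0,-3.4,19.2,5,0,0,0,0,-3.4,19.2,5,0,0,0,0,-3.3,19.2,5,0,0,0,0,0,0,5,0,0,0,0,0,0,5],
)

```text
t: 17.52
ee_pos: [570.7, -162.2, 139.7]
orientation: [2.2, 2.052, 0.18]
ft_force: [-0.1, 0.6, -5.9]
width: 11.5
grasp_force: 30.0
```

Run:
```python
from h import *
o=get_obs(); show(o)
im2=get_image("side"); W=cloud(im2); B=cv2.resize(im2["pixels"][200:320,300:420],None,fx=5,fy=5,interpolation=cv2.INTER_CUBIC); cv2.imwrite("pics/h4.png",B)
```

```text
pos [ 570.7 -162.2  139.7] x [ 0.069  0.998 -0.   ] y [ 0.982 -0.068  0.174] yaw_y -4.0 z [ 0.174 -0.012 -0.985] F [-0.1  0.6 -5.9] w 11.5 g 30.0 t 17.52
```

View pics/h4.png

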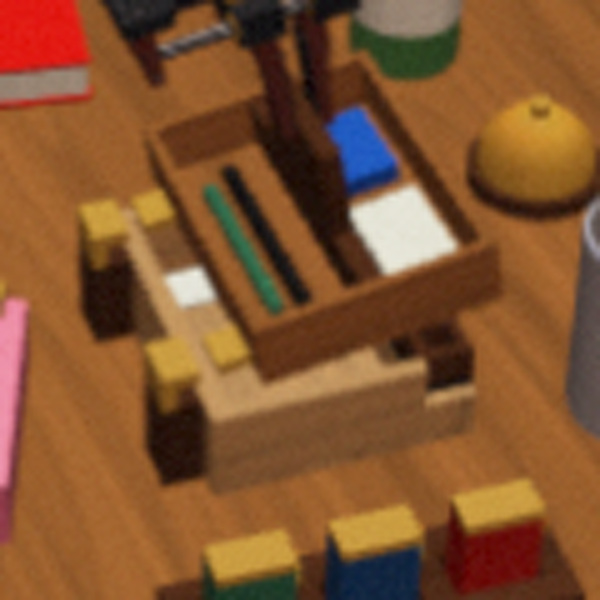

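The tray is tilted. Its tongues at (155,210) and (225,347) line up to the right of the keepers at (103,220) and (173,360). Lower to slot height and slide in.

Request:
jog_arm(
  increments=[0,0,0,0,-1,5.7,5,0,0,0,0,0,0,5,0,0,0,0,-4.9,-0.9,5,0,0,0,0,-4.9,-0.9,5,0,0,0,0,-4.9,-0.9,5,0,0,0,0,-4.9,-0.9,5,0,0,0,0,0,0,5,0,0,0,0,0,0,5],
)

```text
t: 18.58
ee_pos: [550.1, -160.8, 133.5]
orientation: [2.2, 2.051, 0.18]
ft_force: [-0.1, -0.1, -6.2]
width: 11.7
grasp_force: 30.0
```

Request:
jog_arm(
  increments=[0,0,0,0,-2,-0.35,5,0,0,0,0,-2,-0.35,5,0,0,0,0,-2,-0.35,5,0,0,0,0,0,0,5,0,0,0,0,0,0,5],
)

```text
t: 19.2
ee_pos: [544.6, -160.6, 133.8]
orientation: [2.199, 2.051, 0.181]
ft_force: [2.6, -1.2, -3.7]
width: 11.7
grasp_force: 30.0
```

Request:
jog_arm(
  increments=[0,0,0,0,-1.5,-0.26,5,0,0,0,0,0,0,5,0,0,0,0,0,0,5],
)

```text
t: 19.58
ee_pos: [543.6, -160.5, 134.1]
orientation: [2.199, 2.05, 0.182]
ft_force: [5.2, -0.8, -4.2]
width: 11.6
grasp_force: 30.1
```

Request:
jog_arm(
  increments=[0,0,0,0,-1.5,-0.26,5,0,0,0,0,0,0,5,0,0,0,0,0,0,5],
)

```text
t: 19.95
ee_pos: [542.4, -160.5, 134.3]
orientation: [2.198, 2.049, 0.182]
ft_force: [5.3, -1.0, -3.4]
width: 11.6
grasp_force: 30.2
```

Run:
```python
from h import *
o=get_obs(); show(o); print(o["moment"])
im2=get_image("side"); W=cloud(im2); B=cv2.resize(im2["pixels"][205:315,300:420],None,fx=5,fy=5,interpolation=cv2.INTER_CUBIC); cv2.imwrite("pics/h5.png",B)
# tray -y wall outer face top edge line tilt: points on tray rims
a=np.radians(-4); Rm=np.array([[np.cos(a),np.sin(a)],[-np.sin(a),np.cos(a)]])
q=np.dstack([(W[...,:2]-np.array([557.8,-163.3]))@Rm.T,W[...,2]])
m=(q[...,1]>-89)&(q[...,1]<-75)&(q[...,2]>80)&(q[...,2]<150)&(abs(q[...,0])<85); k=q[m]
b=[(x,k[abs(k[:,0]-x)<5][:,2].max()) for x in range(-60,61,10) if (abs(k[:,0]-x)<5).sum()>3]
b=np.array(b); f=np.polyfit(b[:,0],b[:,1],1); print("tilt",np.degrees(np.arctan(f[0])),f,k[:,0].min(),k[:,0].max())
```

```text
pos [ 542.4 -160.5  134.3] x [ 0.07   0.998 -0.001] y [ 0.982 -0.069  0.177] yaw_y -4.0 z [ 0.177 -0.013 -0.984] F [ 5.3 -1.  -3.4] w 11.6 g 30.2 t 19.95
[-0.09939949 -1.0277581  -0.0613307 ]
tilt 10.123026326973074 [  0.1785418  117.01701994] -78.97784100263819 61.70019372750748
```

View pics/h5.png

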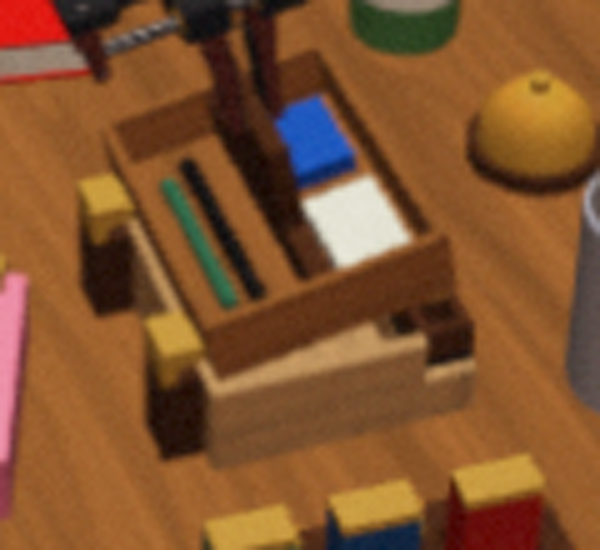

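Request:
jog_arm(
  increments=[0,0,0,0,-1.5,-0.26,5,0,0,0,0,0,0,5,0,0,0,0,0,0,5],
)

```text
t: 20.38
ee_pos: [541.2, -160.5, 134.5]
orientation: [2.198, 2.049, 0.183]
ft_force: [6.4, 0.0, -2.9]
width: 11.7
grasp_force: 30.3
```

Request:
jog_arm(
  increments=[0,0,0,0,3,0.5,5,0,0,0,0,3,0.5,5,0,0,0,0,0,0,5,0,0,0,0,0,0,5],
)

```text
t: 20.88
ee_pos: [544.4, -160.1, 132.8]
orientation: [2.202, 2.053, 0.178]
ft_force: [1.8, -0.5, -6.3]
width: 11.8
grasp_force: 30.0
```

Run:
```python
from h import *
o=get_obs(); show(o)
a=np.radians(-4); Rm=np.array([[np.cos(a),np.sin(a)],[-np.sin(a),np.cos(a)]])
S0=np.load("side0.npz")["W"]; S1=cloud(get_image("side"))
L=lambda W: np.dstack([(W[...,:2]-np.array([557.8,-163.3]))@Rm.T,W[...,2]])
q0,q1=L(S0),L(S1)
def ext(q,y0,y1,z0,z1,n):  # x-extent of outer -y face, by y/z window
    m=(q[...,1]>y0)&(q[...,1]<y1)&(q[...,2]>z0)&(q[...,2]<z1)&(abs(q[...,0])<100); k=q[m]
    print(n,len(k),"x",np.sort(k[:,0])[[0,1,2,-3,-2,-1]].round(1),"y med",np.median(k[:,1]).round(1))
for z in (20,30,40): ext(q0,-100,-82,z-5,z+5,"lower -y face z%d"%z)
m=(abs(q1[...,0])<95)&(q1[...,1]<-76)&(q1[...,1]>-100)&(q1[...,2]>60)
k=q1[m]
# tray frame of tilted face: rotate by tilt
th=np.radians(10); 
tcp=(Rm@(o["ee_pos"][:2]-np.array([557.8,-163.3]))); print("tcp uv",tcp)
ou,oz=tcp[0]+62.4*np.sin(th),o["ee_pos"][2]-62.4*np.cos(th)
du,dz=k[:,0]-ou,k[:,2]-oz; xt=du*np.cos(th)+dz*np.sin(th); zt=-du*np.sin(th)+dz*np.cos(th)
for z in (10,18,26,34):
    s=(abs(zt-z)<4)&(abs(xt)<85)&(np.abs(k[:,1])>80); r=np.sort(xt[s]); print("tray z",z,len(r),r[:3].round(1),r[-3:].round(1),"y",np.median(k[s,1]).round(1))
print("zt of top",np.sort(zt[(abs(xt)<60)])[-8:].round(1))
# bar & keepers now
for n,W in(("old",S0),("new",S1)):
    edges(W,(474,-99.5),-4,16,24,(71,82),n+" keep+"); edges(W,(466,-218.5),-4,16,24,(71,82),n+" keep-")
```

```text
pos [ 544.4 -160.1  132.8] x [0.07  0.998 0.   ] y [ 0.983 -0.069  0.172] yaw_y -4.0 z [ 0.171 -0.012 -0.985] F [ 1.8 -0.5 -6.3] w 11.8 g 30.0 t 20.88
lower -y face z20 145 x [-74.5 -74.5 -74.4  73.6  73.8  75. ] y med -90.5
lower -y face z30 159 x [-74.5 -74.4 -74.   74.4  74.5  77.9] y med -89.8
lower -y face z40 141 x [-73.8 -73.6 -73.3  72.8  73.4  76.3] y med -90.1
tcp uv [-13.59506931   2.25107919]
tray z 10 109 [-68.4 -67.3 -66. ] [62.9 64.8 65.6] y -85.7
tray z 18 109 [-68.6 -68.2 -67.3] [65.6 67.9 68.3] y -85.7
tray z 26 114 [-68.4 -67.  -66.8] [64.9 65.7 67. ] y -86.0
tray z 34 135 [-68.8 -68.2 -68.2] [64.3 64.8 66.6] y -85.6
zt of top [42.3 42.3 42.5 42.7 42.9 43.3 44.6 45. ]
old keep+ c [ 476.9 -100.8] yaw -6.49 size 17.3 29.2 n 67
old keep- c [ 465.7 -220.6] yaw -5.55 size 18.4 27.4 n 81
new keep+ c [477.3 -99.9] yaw -4.4 size 17.9 29.1 n 74
new keep- c [ 467.5 -219.3] yaw -3.08 size 21.3 28.3 n 88
```

In the side camera's frame the tray sits at v = +4.3 mm and the bar at about +5. The tongues touched the back wall, which fixes x. I'll back off about 3 mm and swing the lug side down about the tongue tips.

Request:
jog_arm(
  increments=[0,0,0,0,3.2,0.6,5,0,0,0,0,0,0,5,2,0,0,0,2.2,3,5,2,0,0,0,2.2,3,5,0,0,0,0,0,0,5,0,0,0,0,0,0,5],
)

```text
t: 21.68
ee_pos: [553.4, -160.8, 128.0]
orientation: [2.24, 2.089, 0.11]
ft_force: [0.7, -0.2, -6.1]
width: 11.8
grasp_force: 30.0
```

Request:
jog_arm(
  increments=[1,0,0,0,1.1,1.5,5,0,0,0,0,0,0,5,0,0,0,0,0,0,5],
)

```text
t: 22.05
ee_pos: [555.0, -161.1, 126.8]
orientation: [2.25, 2.098, 0.092]
ft_force: [0.7, -0.4, -6.4]
width: 11.8
grasp_force: 30.0
```

Request:
jog_arm(
  increments=[1,0,0,0,1.1,1.5,5,0,0,0,0,0,0,5,0,0,0,0,0,0,5],
)

```text
t: 22.42
ee_pos: [556.0, -161.1, 125.7]
orientation: [2.26, 2.108, 0.073]
ft_force: [-4.9, 1.4, 1.5]
width: 11.6
grasp_force: 30.0
```

Request:
jog_arm(
  increments=[0,0,0,0,-1.5,0,5,0,0,0,0,0,0,5,0,0,0,0,0,0,5],
)

```text
t: 22.8
ee_pos: [555.2, -161.2, 125.3]
orientation: [2.259, 2.107, 0.074]
ft_force: [-0.2, 1.2, -3.8]
width: 11.9
grasp_force: 30.0
```

Run:
```python
from h import *
o=get_obs(); show(o); print(o["moment"])
a=np.radians(-4); Rm=np.array([[np.cos(a),np.sin(a)],[-np.sin(a),np.cos(a)]])
S1=cloud(get_image("side"))
q1=np.dstack([(S1[...,:2]-np.array([557.8,-163.3]))@Rm.T,S1[...,2]])
m=(abs(q1[...,0])<95)&(q1[...,1]<-76)&(q1[...,1]>-100)&(q1[...,2]>57); k=q1[m]
Rc=R.from_rotvec(o["orientation"]).as_matrix(); th=np.arcsin(Rc[2,1]); tcp=Rm@(o["ee_pos"][:2]-np.array([557.8,-163.3])); print("tcp",tcp,"tilt",np.degrees(th))
ou,oz=tcp[0]+62.4*np.sin(th),o["ee_pos"][2]-62.4*np.cos(th); print("o",ou,oz,"tip",ou-86*np.cos(th),oz-86*np.sin(th),"lug",ou+60*np.cos(th)+14*np.sin(th),oz+60*np.sin(th)-14*np.cos(th))
du,dz=k[:,0]-ou,k[:,2]-oz; xt=du*np.cos(th)+dz*np.sin(th); zt=-du*np.sin(th)+dz*np.cos(th)
for z in (10,18,26,34):
    s=(abs(zt-z)<4)&(abs(xt)<85)&(np.abs(k[:,1])>80); r=np.sort(xt[s]); print("tray z",z,len(r),r[:3].round(1),r[-3:].round(1),"y",np.median(k[s,1]).round(1))
# top rim line
b=np.array([(x,np.sort(zt[(abs(xt-x)<6)])[-3]) for x in range(-60,61,10)]); print("resid tilt",np.degrees(np.polyfit(b[:,0],b[:,1],1)[0]),b[:,1].mean())
```

```text
pos [ 555.2 -161.2  125.3] x [ 0.07   0.998 -0.   ] y [ 0.995 -0.07   0.07 ] yaw_y -4.0 z [ 0.07  -0.005 -0.998] F [-0.2  1.2 -3.8] w 11.9 g 30.0 t 22.8
[-0.08982319  0.11509367 -0.00543753]
tcp [-2.789944  1.957562] tilt 4.039899958136261
o 1.6062075103506586 63.03386419507439 tip -84.18010235317823 56.97506563441854 lug 62.44343741338455 53.29571972472493
tray z 10 119 [-67.8 -66.6 -65.6] [66.1 67.4 68.4] y -86.6
tray z 18 114 [-68.2 -67.9 -65.6] [68.1 69.3 69.6] y -86.9
tray z 26 115 [-68.8 -68.3 -67.8] [66.3 68.6 68.7] y -87.0
tray z 34 136 [-68.  -68.  -66.8] [66.  66.3 67. ] y -86.3
resid tilt 0.9942117673721158 40.81239833831335
```

Request:
jog_arm(
  increments=[0,0,0,0,-1,0,5,0,0,0,0,0,0,5,1,0,0,0,1.1,1.5,5,0,0,0,0,0,0,5,0,0,0,0,0,0,5],
)

```text
t: 23.48
ee_pos: [554.9, -161.0, 123.5]
orientation: [2.27, 2.116, 0.055]
ft_force: [-0.5, 0.3, -7.1]
width: 11.4
grasp_force: 30.0
```

Request:
jog_arm(
  increments=[1,0,0,0,1.1,1.5,5,0,0,0,0,0,0,5,0,0,0,0,0,0,5],
)

```text
t: 23.85
ee_pos: [556.2, -161.1, 122.2]
orientation: [2.279, 2.125, 0.037]
ft_force: [-0.1, -0.4, -6.8]
width: 11.6
grasp_force: 30.0
```

Request:
jog_arm(
  increments=[1,0,0,0,1.1,1.5,5,0,0,0,0,0,0,5,0,0,0,0,0,0,5],
)

```text
t: 24.22
ee_pos: [557.3, -161.2, 120.8]
orientation: [2.288, 2.134, 0.019]
ft_force: [-0.9, -0.4, -6.3]
width: 11.5
grasp_force: 30.0
```

Request:
jog_arm(
  increments=[1,0,0,0,1.1,1.5,5,0,0,0,0,0,0,5,0,0,0,0,0,0,5],
)

```text
t: 24.6
ee_pos: [558.5, -161.3, 119.3]
orientation: [-2.298, -2.142, 0.0]
ft_force: [0.1, -0.2, -6.8]
width: 11.6
grasp_force: 30.0
```

Request:
jog_arm(
  increments=[0,0,0,0,0,1,5,0,0,0,0,0,0,5,0,0,0,0,0,0,5],
)

```text
t: 24.98
ee_pos: [558.4, -161.3, 118.4]
orientation: [2.298, 2.142, 0.0]
ft_force: [-0.3, 0.4, -5.9]
width: 12.0
grasp_force: 30.0
```

Request:
jog_arm(
  increments=[0,0,0,0,0,0.7,5,0,0,0,0,0,0,5,0,0,0,0,0,0,5],
)

```text
t: 25.35
ee_pos: [558.8, -161.3, 117.9]
orientation: [2.297, 2.142, 0.001]
ft_force: [1.4, 0.5, -3.6]
width: 11.6
grasp_force: 30.0
```

Request:
jog_arm(
  increments=[0,0,0,0,0,0.7,5,0,0,0,0,0,0,5,0,0,0,0,0,0,5],
)

```text
t: 25.72
ee_pos: [558.9, -161.3, 117.6]
orientation: [2.297, 2.142, 0.001]
ft_force: [-0.0, 2.5, 5.0]
width: 12.1
grasp_force: 30.0
```

It's resting on the rim (support of about 12 N at the expected height). Release and withdraw.

Request:
jog_arm(
  increments=[0,0,0,0,0,0,25,0,0,0,0,0,0,40,0,0,0,0,0,0,40,0,0,0,0,0,0,40,0,0,0,0,0,-20,40,0,0,0,0,0,-40,40,0,0,0,0,0,-50,40,0,0,0,0,0,-50,40,0,0,0,60,0,0,40,0,0,0,60,0,0,40,0,0,0,60,0,0,40,0,0,0,0,0,0,40],
)

```text
t: 27.22
ee_pos: [570.9, 21.8, 277.0]
orientation: [-2.292, -2.148, -0.001]
ft_force: [0.5, -1.1, 0.2]
width: 35.3
grasp_force: 0.0
```

Run:
```python
from h import *
o=get_obs(); show(o)
im=get_image("side"); S=cloud(im); T=cloud(get_image("top"))
for n,W in (("side",S),("top",T)):
    edges(W,(558,-160),-4,85,110,(86,104),n+" walls (z 95)")
    edges(W,(558,-160),-4,14,60,(142,160),n+" handle (z150)")
    a=np.radians(-4); q=(W[...,:2]-np.array([558.,-159]))@np.array([[np.cos(a),np.sin(a)],[-np.sin(a),np.cos(a)]]).T
    m=(abs(q[...,0])<68)&(abs(q[...,1])<90)&(W[...,2]>88)&(W[...,2]<102)&((abs(q[...,0])>60)|(abs(q[...,1])>82))
    A=np.c_[q[m],np.ones(m.sum())]; print("rim plane",np.linalg.lstsq(A,W[m][:,2],rcond=None)[0].round(3),m.sum())
    for sx in(-64,64): print(sx,[np.percentile(W[...,2][(abs(q[...,0]-sx)<4)&(abs(q[...,1]-y)<15)&(W[...,2]<110)],85).round(1) for y in (-60,0,60)])
edges(S,(569,-381),-6.8,28,22,(79,92),"red"); edges(T,(569,-381),-6.8,28,22,(79,92),"red")
cv2.imwrite("pics/end.png",cv2.resize(im["pixels"][190:350,280:440],None,fx=3.7,fy=3.7,interpolation=cv2.INTER_CUBIC))
```

```text
pos [570.9  21.8 277. ] x [0.065 0.998 0.001] y [ 0.998 -0.065  0.   ] yaw_y -3.7 z [ 0.     0.001 -1.   ] F [ 0.5 -1.1  0.2] w 35.3 g 0.0 t 27.23
side walls (z 95) c [ 557.9 -161.6] yaw -4.62 size 136.0 184.2 n 770
side handle (z150) c [ 557.2 -162.2] yaw 48.77 size 17.5 10.1 n 48
rim plane [-2.0000e-03  0.0000e+00  9.3622e+01] 407
-64 [np.float64(96.0), np.float64(95.9), np.float64(94.4)]
64 [np.float64(95.4), np.float64(93.4), np.float64(94.8)]
top walls (z 95) c [ 551.  -236.2] yaw -3.81 size 133.6 22.8 n 246
top handle (z150) c [ 556.5 -165.1] yaw -4.58 size 11.7 66.5 n 88
rim plane [-2.0000e-03 -9.0000e-03  9.3668e+01] 162Traceback (most recent call last):
  File "<stdin>", line 10, in <module>
    return _quantile_unchecked(
        a, q, axis, out, overwrite_input, method, keepdims, weights)
    return _ureduce(a,
                    func=_quantile_ureduce_func,
    ...<5 lines>...
                    overwrite_input=overwrite_input,
                    method=method)
    r = func(a, **kwargs)
    result = _quantile(arr,
                       quantiles=q,
    ...<2 lines>...
                       out=out,
                       weights=wgt)
    slices_having_nans = np.isnan(arr[-1, ...])
                                  ~~~^^^^^^^^^
IndexError: index -1 is out of bounds for axis 0 with size 0
```

Run:
```python
from h import *
im=get_image("side"); S=cloud(im)
edges(S,(569,-381),-6.8,28,22,(79,92),"red")
cv2.imwrite("pics/end.png",cv2.resize(im["pixels"][190:350,280:440],None,fx=3.7,fy=3.7,interpolation=cv2.INTER_CUBIC))
```

```text
red c [ 568.7 -382.7] yaw -6.32 size 36.8 24.4 n 142
```

View pics/end.png

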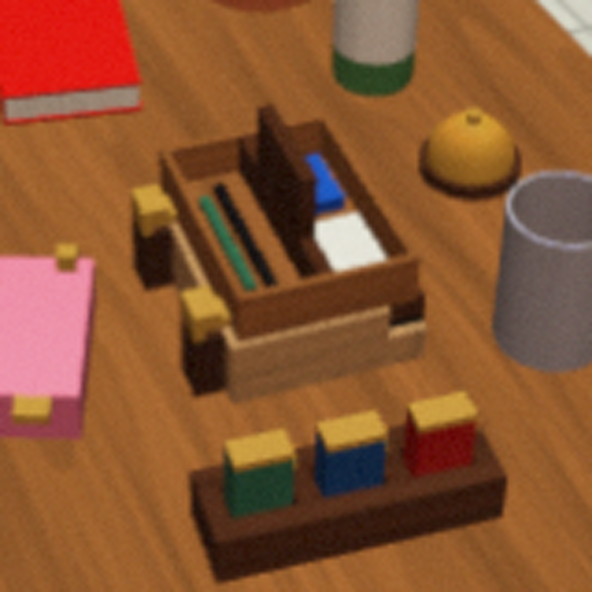

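The upper tray sits level on the lower one at (290,240), with its tongues under the keepers at (155,210) and (205,310). The red tag is right down in its pocket at (440,435). I'm handing the job in.

```bash
python3 -c "
from workcell import job
print(job.close_job())"
```

```text
the job is handed in; nothing more can be done
None
```

I handed the job in at about 27 s. The red key tag is upright and fully down in the free pocket, and the upper tray is stacked level, fully home and released on the lower tray. The hand-in gave no verdict, so this rests on my final camera check.

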